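Find the stamped parts crate and send it to dispatch

TASK

Two like closed parts crates stand against the edge of the thin packing board; one has a round stamp underneath. With the fingertips tip each of them in turn, not slamming it, over the board's edge onto its side, so that both lie on the board with their undersides facing away from the robot. Then push the stamped one, lying as it is with the stamp facing away, along the bench until it is wholly inside the dark dispatch strip; leave the other lying where it was tipped, never lift a crate, and leave the other things alone.

Things in the scene. Friction and masses are not known exactly. Their poses are not given: they have to be found in the camera images.
- board: thin fixed plywood board on the bench, 5 mm thick, 120 mm deep, 500 mm long; its far edge is a stop for the crates and a tipped crate lands on it. Origin at bench level on the middle of that far edge; x points squarely away from the edge, over the crates towards the dispatch line; y along the edge to the robot's left.
- lane: the dispatch line: flat dark strip marked on the bench with a white border, 130 mm deep (its x) and 520 mm long (its y), parallel to the board's edge and beyond the crates; nothing stands proud. Origin at its centre on the bench; x points away from the robot.
- crate_stamped: Crate with a dark stamp (ring 76 mm across with a bar) underneath. Closed light grey box, darker lid, flat walls: 90 mm deep (x), 130 wide (y), 80 high; 0.3 to 0.6 kg, weight about 38 mm up. Origin: centre of its underside (on the bench at the start), z towards the lid. Starts standing, left or right, near wall (-x) within 3 mm of the board's edge and parallel to it.
- crate_plain: Same crate, blank underside. A push towards the board, 65 mm up on a crate's far wall and followed round, tips it about its near bottom edge against the board; past about 50 degrees it goes over by itself and lies, 90 mm high, its underside upright and away from the robot, near bottom edge up to 20 mm off the board. Pushed about 33 mm up on the lid it slides to the bench without tipping.
- stamped_near_left (a point): bottom corner of the stamped crate, near side as it stands at the start (-x), robot's left
- stamped_near_right (a point): bottom corner of the stamped crate, near side as it stands at the start (-x), robot's right
- stamped_far_left (a point): bottom corner of the stamped crate, far side as it stands at the start (+x), robot's left
- stamped_far_right (a point): bottom corner of the stamped crate, far side as it stands at the start (+x), robot's right
- plain_near_left (a point): bottom corner of the plain crate, near side as it stands at the start (-x), robot's left
- plain_near_right (a point): bottom corner of the plain crate, near side as it stands at the start (-x), robot's right
- plain_far_left (a point): bottom corner of the plain crate, far side as it stands at the start (+x), robot's left
- plain_far_right (a point): bottom corner of the plain crate, far side as it stands at the start (+x), robot's right
- stamped_lid_left (a point): top corner of the stamped crate's near wall, robot's left
- stamped_lid_right (a point): top corner of the stamped crate's near wall, robot's right
- tape_roll: cardboard tape roll lying flat, 100 mm across, 48 mm high, bystander. Origin under its centre.
- carton: small closed carton 110 x 150 x 80 mm, bystander. Origin under its centre.
- screwdriver: screwdriver lying on the bench, bystander. Origin under its middle.
There are look-alikes about, which are no part of the job. What is shaped like the crate_plain but green or red is not meant.

How it is judged:
By the outcome, as a careful person would: the job done as asked, in the order asked, and still so for the second after the job is handed in, with the robot touching nothing.
It also fails if it takes over 61 s, if anything falls off the work surface, if the arm or the gripper's body presses on something with over 40 N, if the wrist force passes 120 N, or if a joint passes its speed limit or range.

ROBOT

A 6-joint arm with a two-finger parallel gripper is mounted at the origin on the work surface. World frame = base frame: x ahead of the robot, y to its left, z up, the work surface at z = 0. Lengths are in m, angles in rad, forces in N, time in s.
With the tool pointing down it reaches from about 0.375 to 0.9 m from the base axis. Payload 3.1 kg.
Tool frame: the origin (TCP) lies at the very end of the fingers, on their centre line; the grasp point (between the pads) lies 19 mm behind it; y points along the fingers, x is the direction in which the jaws open and shut, and the axes are right-handed (so a half turn about y gives the same grasp; the last joint's range is limited). The gripper opens to 87 mm and grips with 3 to 60 N. Pads are 19 mm wide; open, the fingers measure 117 mm over their backs; the gripper's body (75 mm by 190 mm) begins 51 mm behind the grasp point.
Start: joints at [1.083, 0.527, 1.433, -0, 1.181, -0.178], TCP at [0.19, 0.595, 0.223] pointing down, gripper open.
Joint ranges: [-3.08, 3.08], [-0.75, 2.2], [0.22, 2.44], [-1.43, 4.57], [0, 2.65], [-2.85, 2.85]. Speed limits (rad/s): [2.79, 2.79, 3.14, 3.14, 3.14, 3.14].

INTERFACE

Orientations are given as a unit quaternion [x, y, z, w].
In Python, from rig import robot gives the robot as it stands.
- The arm moves only by the shell command python3 -m creep 'ROWS' [FORCE]. ROWS is JSON, a list of rows, each a list of 3 entries, a list of its own where there are three numbers: the shift along the tool's x, y, z in mm, then the turn about the tool's y in rad, then the opening, from 0 (shut) to 1 (fully open). A call has 1 to 8 rows; each row shifts and turns the commanded pose from where the row before left it, along the tool's axes as they then stand; what a row does not reach is not made up. A row lasts 1/10 s, in which the tool goes at most 50 mm and 8.59 degrees, less where a joint would pass 70% of its speed; a pose out of reach is approached as far as the arm can. A call with a gripper value outside its range is refused whole. The fingers move at their own pace and stop on an object; FORCE is the grip in N (left out, the last holds). Time passes only in rows, so rows that do not move let the fingers close. It gives the time, the measured TCP pose, the force and the opening at its end, in the units of the state.
- robot.get_obs(): the state, without advancing time (a new reading comes with each control period).
- robot.camera(name): name is "scene" or "top" or "wrist"; returns a dict with "pixels" (480x640x3 uint8, red, green, blue), "fx", "fy", "cx", "cy" (pixels), "position" and "rotation" of the camera in the world. Camera axes: x right, y up, looking along -z (the intrinsics and any distortion apply to the point x, -y, -z); pixel columns grow to the right and rows downward; lengths in m; the calibration is good to about 2 mm. A picture is of the moment at which its call begins. There is no depth.
- robot.hand_in(): hands the job in, once; it reports no verdict.
The state is a dict: "time": time; "q": joint angles; "joint_velocities": joint speeds; "joint_torque": joint torques, N m; "position": TCP position; "tool_rot": TCP orientation; "ft_force": force on the tool from outside, world axes, zero at the start; "moment": the same for the moment, N m; "grip_width": finger opening in m.
Only numpy, scipy, OpenCV 4.12 (cv2) and the standard library are available. Lean on these libraries where they do the work, as an engineer would, in place of code of your own. Each camera call takes 0.05 s, during which the arm holds its last target.

## Working session

There is one attempt and no reset: what is moved stays moved. The work goes in short steps, Python scripts to look and compute and a shell command to move; the robot and the scene stay as the last step left them, time stands still between calls to the robot, and variables do not carry over. Pictures are saved under pics/ and viewed, and the job is handed in when it is done.

```bash
ls; mkdir -p pics
cat > h.py <<'E'
from rig import robot
import numpy as np, cv2
def snap(n,f):
    c=robot.camera(n); cv2.imwrite(f,c["pixels"][:,:,::-1]); return c
def ray(c,u,v):
    d=np.array([(u-c["cx"])/c["fx"],-(v-c["cy"])/c["fy"],-1.0]); R=np.array(c["rotation"]); 
    return np.array(c["position"]),R@d
def onz(c,u,v,z):
    p,d=ray(c,u,v); return p+d*(z-p[2])/d[2]
def proj(c,P):
    R=np.array(c["rotation"]); q=R.T@(np.array(P)-np.array(c["position"])); return c["cx"]+c["fx"]*q[0]/-q[2], c["cy"]-c["fy"]*q[1]/-q[2]
E
python3 - <<'E'
from h import *
for n in ["scene","top","wrist"]:
    c=snap(n,f"pics/{n}0.png"); print(n,{k:np.round(v,4).tolist() for k,v in c.items() if k!="pixels"})
print(robot.get_obs())
E
```

```text
pics
scene {'fx': 432.9843, 'fy': 432.9843, 'cx': 312.6329, 'cy': 244.7759, 'position': [1.2857, -0.6366, 0.7587], 'rotation': [0.4238, 0.1831, 0.366, 0.8081]}
top {'fx': 470.918, 'fy': 470.918, 'cx': 317.4655, 'cy': 239.2061, 'position': [0.3798, -0.0055, 1.4386], 'rotation': [-0.0461, 0.0446, 0.7118, -0.6995]}
wrist {'fx': 331.9692, 'fy': 331.9692, 'cx': 317.8835, 'cy': 237.3856, 'position': [0.1102, 0.6208, 0.3831], 'rotation': [-0.1238, -0.0887, 0.5832, 0.7979]}
{'time': 0.15, 'q': array([ 1.08349676e+00,  5.28260071e-01,  1.43360016e+00,  6.12025400e-06,
        1.18138747e+00, -1.78465413e-01]), 'joint_velocities': array([-0.0012054 , -0.00480096, -0.00297958,  0.00066269,  0.00183167,
        0.00038141]), 'joint_torque': array([ 7.36418679e-04, -4.40433025e+01, -1.76843172e+01,  6.33235113e-02,
        5.51865622e-02, -9.26406983e-05]), 'position': array([0.18965385, 0.59494936, 0.22179434]), 'tool_rot': array([ 0.57120708,  0.41662067, -0.41767493, -0.57069899]), 'ft_force': array([0.89878702, 0.26874562, 0.66646297]), 'moment': array([-0.02510754,  0.00348523,  0.01757513]), 'grip_width': 0.08679016964622581}
```

```bash
sed -i 's/np.array(c\["rotation"\])/Rot.from_quat(c["rotation"]).as_matrix()/; 1i from scipy.spatial.transform import Rotation as Rot' h.py; python3 -c "
from h import *
o=robot.get_obs();print(Rot.from_quat(o['tool_rot']).as_matrix().round(3))"
```

```text
[[ 0.304 -0.001 -0.953]
 [ 0.953 -0.001  0.304]
 [-0.002 -1.     0.   ]]
```

View pics/scene0.png

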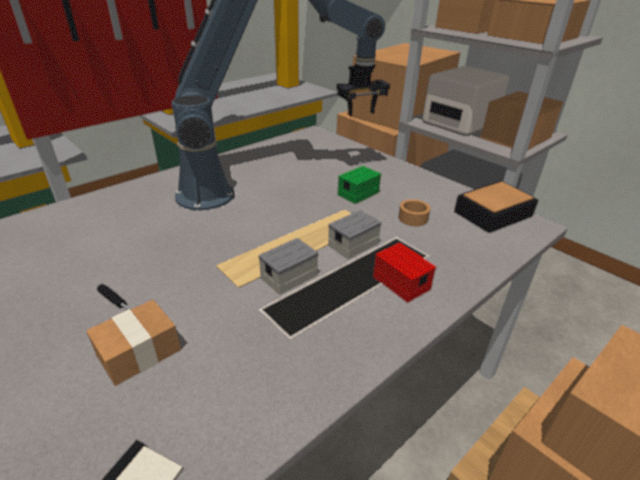

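View pics/top0.png

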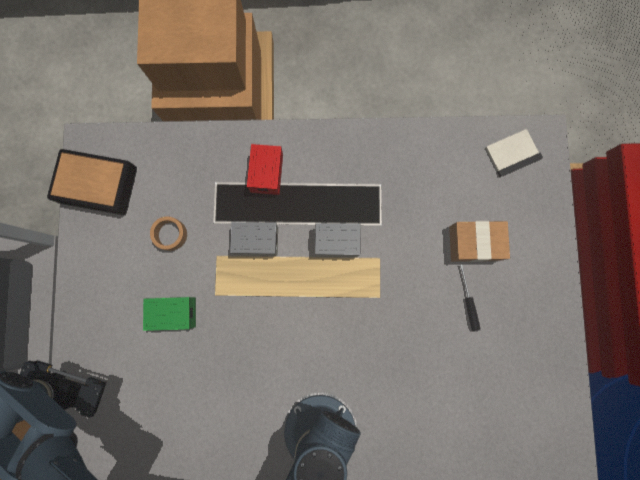

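View pics/wrist0.png

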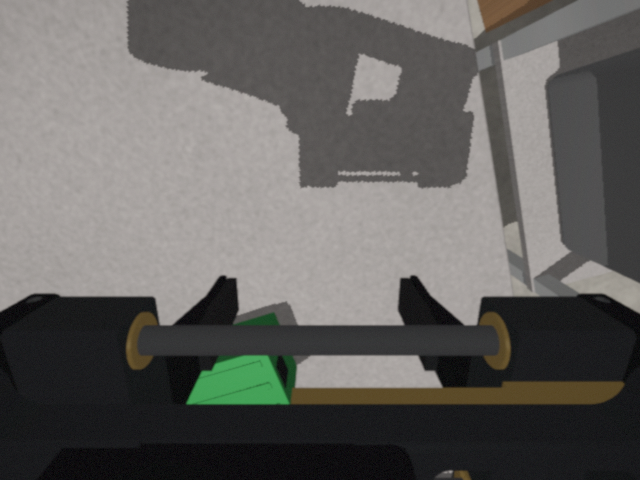

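Run:
```python
from h import *
c=robot.camera("top"); im=c["pixels"][:,:,::-1].copy(); hsv=cv2.cvtColor(im,cv2.COLOR_BGR2HSV)
roi=np.zeros(im.shape[:2],np.uint8); roi[130:345,130:400]=1
def rep(name,m,z,amin=150):
    m=(m.astype(np.uint8)*roi); m=cv2.morphologyEx(m,cv2.MORPH_OPEN,np.ones((3,3)))
    for k in cv2.findContours(m,cv2.RETR_EXTERNAL,cv2.CHAIN_APPROX_NONE)[0]:
        if cv2.contourArea(k)<amin: continue
        b=cv2.boxPoints(cv2.minAreaRect(k)); P=np.array([onz(c,u,v,z)[:2] for u,v in b])
        print(name,b.round(1).tolist(),(P*1000).round(0).tolist(),'ctr',(P.mean(0)*1000).round(0), 'sides',[round(1000*np.linalg.norm(P[i]-P[i-1])) for i in range(4)])
h,s,v=[hsv[:,:,i].astype(int) for i in range(3)]
rep('board',(h>10)&(h<30)&(s>50)&(v>130),.005)
rep('red',((h<8)|(h>172))&(s>150),.08)
rep('green',(h>50)&(h<75)&(s>120),.08)
rep('lane',(v<50),0)
rep('white',(v>200)&(s<40),0,20)
b,g,r=[im[:,:,i].astype(int) for i in range(3)]
print(im[240,250],im[225,250],im[253,250],im[240,200],im[240,297])
big=cv2.resize(im[135:305,205:395],None,fx=4,fy=4,interpolation=cv2.INTER_NEAREST); cv2.imwrite('pics/topz.png',big)
c=robot.camera("scene"); im=c["pixels"][:,:,::-1]
cv2.imwrite('pics/scz.png',cv2.resize(im[165:345,210:450],None,fx=3.3,fy=3.3,interpolation=cv2.INTER_CUBIC))
```

```text
board [[214.8000030517578, 295.29998779296875], [215.3000030517578, 255.1999969482422], [379.5, 257.29998779296875], [379.0, 297.3999938964844]] [[399.0, 309.0], [521.0, 309.0], [506.0, -193.0], [385.0, -187.0]] ctr [453.  60.] sides [496, 122, 502, 122]
board [[150.0, 216.0], [182.0, 216.0], [182.0, 248.0], [150.0, 248.0]] [[646.0, 512.0], [645.0, 413.0], [545.0, 411.0], [547.0, 510.0]] ctr [596. 462.] sides [100, 99, 100, 98]
red [[246.3000030517578, 187.1999969482422], [250.3000030517578, 143.6999969482422], [282.8999938964844, 146.60000610351562], [279.0, 190.1999969482422]] [[714.0, 203.0], [847.0, 192.0], [836.0, 94.0], [703.0, 107.0]] ctr [775. 149.] sides [97, 133, 98, 133]
green [[144.0, 298.0], [188.0, 298.0], [188.0, 329.0], [144.0, 329.0]] [[394.0, 496.0], [392.0, 370.0], [305.0, 368.0], [307.0, 493.0]] ctr [349. 432.] sides [88, 126, 87, 125]
[127 126 128] [126 126 126] [78 84 84] [136 138 143] [134 137 142]
```

View pics/topz.png

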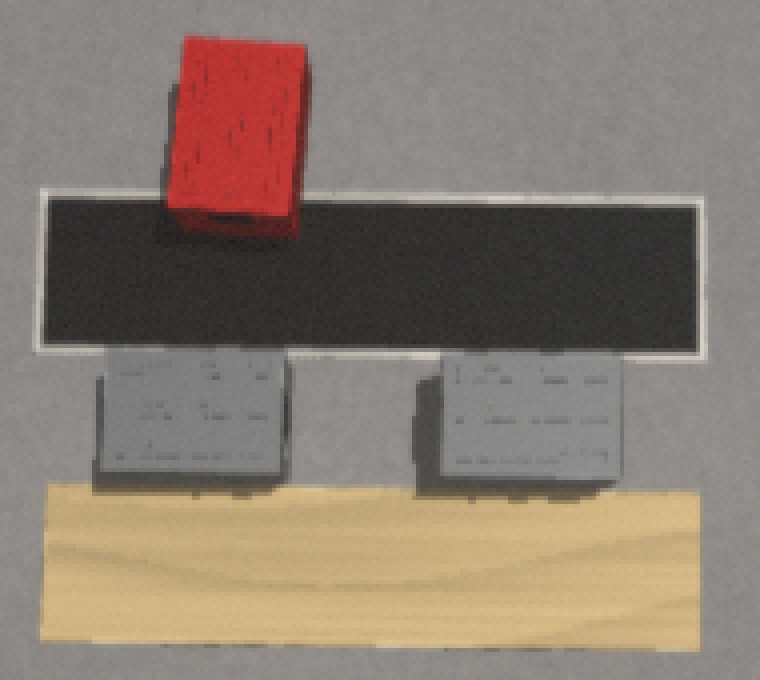

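View pics/scz.png

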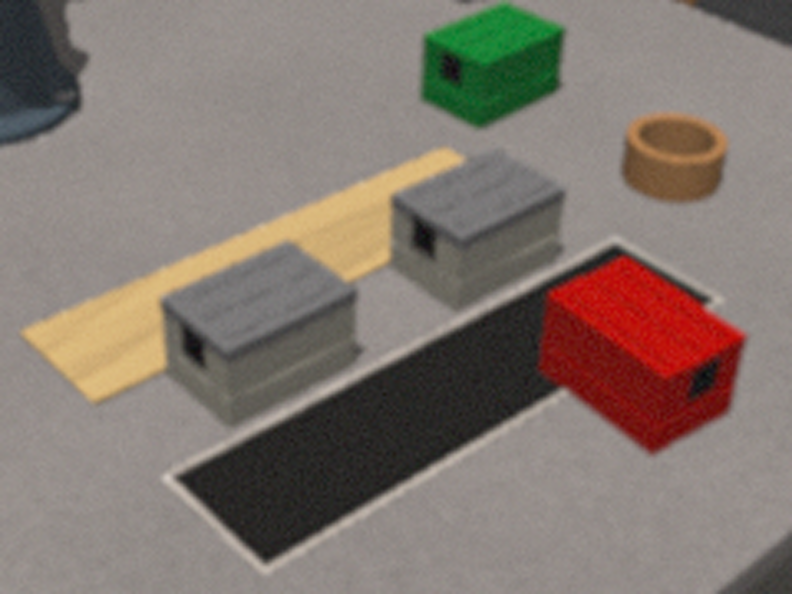

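Run:
```python
from h import *
c=robot.camera("top")
def z(n,pts,h):
    P=np.array([onz(c,205+(u+.5)/4-.5,135+(v+.5)/4-.5,h)[:2]*1000 for u,v in pts]); print(n,P.round(0).tolist(),P.mean(0).round(0),'ang',[np.degrees(np.arctan2(*(P[1]-P[0])[[0,1]])).round(1),np.degrees(np.arctan2(*(P[2]-P[3])[[0,1]])).round(1)])
z('lane',[(42,189),(704,200),(706,358),(36,351)],0)
z('board',[(48,486),(700,492),(700,650),(41,640)],.005)
z('L',[(105,347),(288,347),(285,473),(103,470)],.08)
z('R',[(440,352),(622,352),(622,480),(440,474)],.08)
z('red',[(185,37),(308,44),(292,217),(168,208)],.08)
z('redbottom',[(298,238)],0)
```

```text
lane [[752.0, 313.0], [734.0, -204.0], [609.0, -202.0], [624.0, 316.0]] [680.  56.] ang [np.float64(-178.0), np.float64(-178.4)]
board [[518.0, 305.0], [505.0, -193.0], [385.0, -189.0], [401.0, 309.0]] [453.  58.] ang [np.float64(-178.5), np.float64(-178.1)]
L [[612.0, 248.0], [610.0, 114.0], [517.0, 117.0], [522.0, 249.0]] [565. 182.] ang [np.float64(-179.0), np.float64(-178.0)]
R [[604.0, 3.0], [602.0, -130.0], [508.0, -127.0], [515.0, 5.0]] [557. -62.] ang [np.float64(-179.0), np.float64(-177.1)]
red [[846.0, 190.0], [839.0, 98.0], [707.0, 111.0], [716.0, 202.0]] [777. 150.] ang [np.float64(-175.6), np.float64(-174.7)]Traceback (most recent call last):
  File "<stdin>", line 10, in <module>
  File "<stdin>", line 4, in z
IndexError: index 1 is out of bounds for axis 0 with size 1
```

```bash
python3 -m creep '[[[0,0,0],-0.14,0.6],[[0,0,0],-0.14,0.6],[[-28,0,-33],0,0.6],[[-28,0,-33],0,0.6],[[-28,0,-33],0,0.6],[[-28,0,-33],0,0.6],[[-28,0,-33],0,0.6],[[-28,0,-33],0,0.6]]'; python3 -m creep '[[[-28,0,-33],0,0.6],[[-28,0,-33],0,0.6],[[-28,0,-33],0,0.6],[[-28,0,-33],0,0.6],[[-28,0,-33],0,0.6],[[0,0,0],0,0.6],[[0,0,0],0,0.6]]'; python3 -c "
from h import *
o=robot.get_obs();print(o['position'],o['ft_force'],o['q']);print(Rot.from_quat(o['tool_rot']).as_matrix().round(3))"
```

```text
time: 1.1
position: [0.3841, 0.4205, 0.2227]
tool_rot: [-0.507, -0.493, 0.493, 0.507]
ft_force: [0.3, 0.6, 0.4]
grip_width: 0.0523
time: 1.8
position: [0.5443, 0.2762, 0.2222]
tool_rot: [-0.507, -0.492, 0.492, 0.508]
ft_force: [-1.1, 1.4, -0.3]
grip_width: 0.052
[0.54426743 0.27623678 0.22223986] [-1.0519502   1.35596512 -0.25585656] [ 2.86515770e-01  5.08252006e-01  1.47061531e+00  5.68464440e-04
  1.16357764e+00 -1.25322430e+00]
[[ 0.031 -0.001 -1.   ]
 [ 1.     0.     0.031]
 [ 0.    -1.     0.001]]
```

```bash
python3 -m creep '[[[-30,0,-35],0,0.6],[[-30,0,-35],0,0.6],[[-31,0,-35],0,0.6],[[0,40,0],0,0.6],[[0,40,0],0,0.6],[[0,40,0],0,0.6],[[0,42,0],0,0.6],[[0,0,0],0,0.6]]'; python3 -m creep '[[[0,0,0],0,0.6]]'; python3 -c "
from h import *
snap('scene','pics/s1.png');snap('top','pics/t1.png')"
```

```text
time: 2.6
position: [0.6395, 0.1841, 0.0541]
tool_rot: [-0.503, -0.489, 0.497, 0.51]
ft_force: [-1.2, -0.9, 0.1]
grip_width: 0.0522
time: 2.7
position: [0.6451, 0.1844, 0.0604]
tool_rot: [-0.506, -0.493, 0.494, 0.507]
ft_force: [1.1, -0.5, 1.0]
grip_width: 0.0518
```

View pics/s1.png

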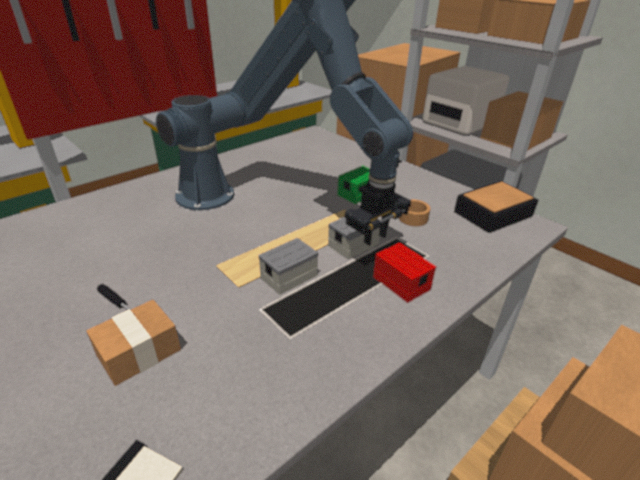

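View pics/t1.png

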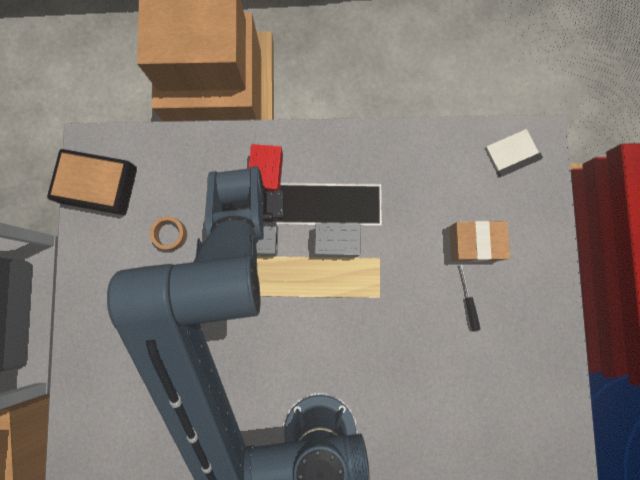

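```bash
python3 -m creep '[[[0,0,8],0,0.6],[[0,0,8],0,0.6],[[0,0,6],0,0.6],[[0,0,4],0,0.6],[[0,0,2],0,0.6],[[0,0,0],0,0.6]]'
```

```text
time: 3.4
position: [0.6197, 0.184, 0.0614]
tool_rot: [0.508, 0.494, -0.492, -0.506]
ft_force: [3.0, 0.6, 1.6]
grip_width: 0.0523
```

```bash
python3 -m creep '[[[0,0,3],0,0.6],[[0,-4,4],0,0.6],[[0,-5,4],0,0.6],[[0,-5,4],0,0.6],[[0,-4,5],0,0.6],[[0,-4,5],0,0.6],[[0,-4,5],0,0.6]]'; python3 -c "
from h import *
snap('scene','pics/s2.png')"
```

```text
time: 4.1
position: [0.5923, 0.1847, 0.0885]
tool_rot: [0.509, 0.495, -0.49, -0.505]
ft_force: [5.0, -0.5, 5.6]
grip_width: 0.0521
```

View pics/s2.png

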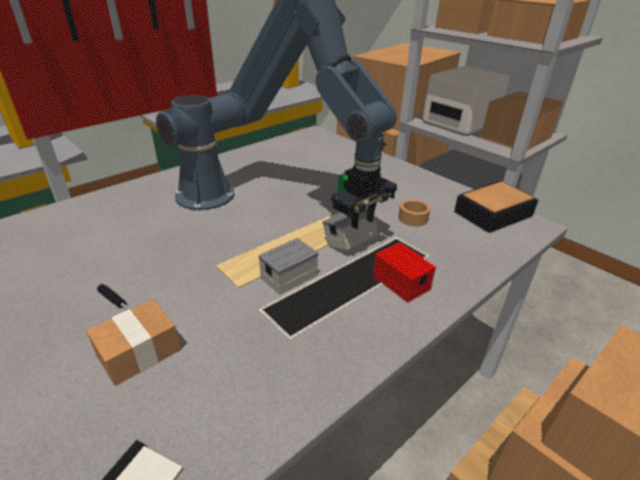

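Tipping as intended (about 20°). Continuing along the arc.

```bash
python3 -m creep '[[[0,-3,5],0,0.6],[[0,-3,5],0,0.6],[[0,-3,6],0,0.6],[[0,-2,6],0,0.6],[[0,-2,6],0,0.6],[[0,-2,6],0,0.6],[[0,-1,6],0,0.6]]'; python3 -m creep '[[[0,-1,5],0,0.6],[[0,-1,5],0,0.6]]';python3 -c "
from h import *
snap('scene','pics/s3.png')"
```

```text
time: 4.85
position: [0.5535, 0.186, 0.1063]
tool_rot: [0.51, 0.496, -0.489, -0.504]
ft_force: [5.3, -1.0, 16.4]
grip_width: 0.052
time: 5.05
position: [0.5416, 0.1864, 0.1077]
tool_rot: [0.509, 0.495, -0.49, -0.505]
ft_force: [1.0, -0.6, 13.9]
grip_width: 0.0525
```

View pics/s3.png

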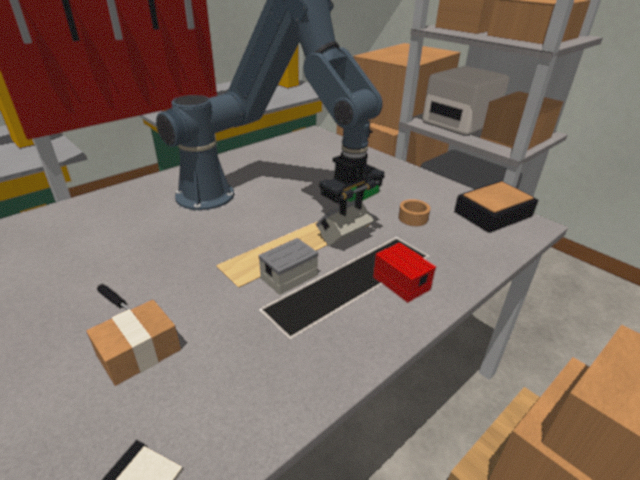

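```bash
python3 -m creep '[[[0,-2,4],0,0.6],[[0,-2,4],0,0.6],[[0,-1,4],0,0.6]]';python3 -c "
from h import *
snap('scene','pics/s4.png')"
```

```text
time: 5.4
position: [0.5247, 0.1864, 0.1094]
tool_rot: [-0.507, -0.492, 0.494, 0.508]
ft_force: [-0.5, 0.1, 0.4]
grip_width: 0.0522
```

View pics/s4.png

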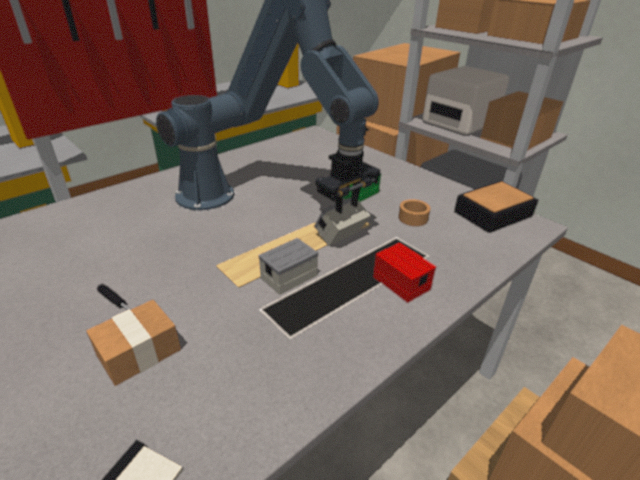

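```bash
python3 -m creep '[[[0,-10,0],0,0.6],[[0,-10,0],0,0.6]]';python3 -c "
from h import *
c=snap('scene','pics/s5.png')
cv2.imwrite('pics/s5z.png',cv2.resize(c['pixels'][150:310,210:450,::-1],None,fx=3.3,fy=3.3,interpolation=cv2.INTER_CUBIC))"
```

```text
time: 5.65
position: [0.5256, 0.1864, 0.1295]
tool_rot: [-0.507, -0.492, 0.493, 0.508]
ft_force: [0.3, -0.4, -0.2]
grip_width: 0.0521
```

View pics/s5z.png

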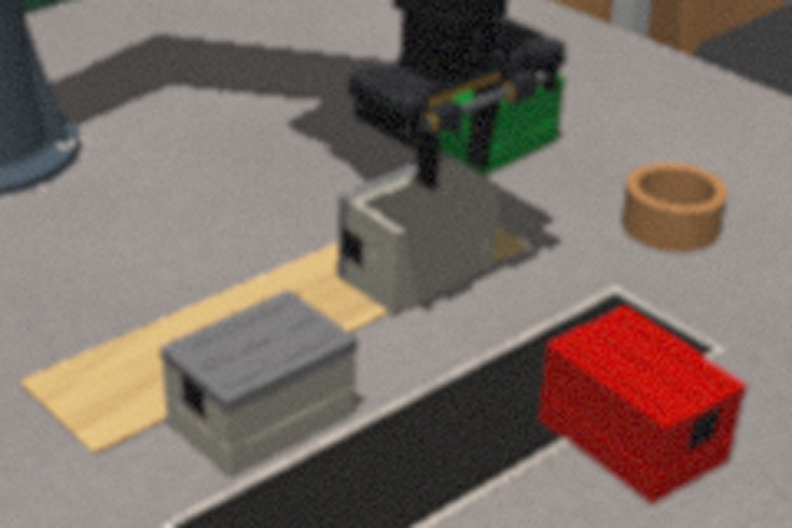

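```bash
python3 -m creep '[[[0,-30,0],0,0.6],[[-40,0,-21],0,0.6],[[-40,0,-21],0,0.6],[[-40,0,-21],0,0.6],[[-40,0,-20],0,0.6],[[-40,0,-20],0,0.6],[[-40,0,-19],0,0.6],[[0,0,0],0,0.6]]'; python3 -m creep '[[[0,0,0],0,0.6]]'; python3 -c "
from h import *
c=snap('scene','pics/s6.png');snap('wrist','pics/w6.png')
cv2.imwrite('pics/s6z.png',cv2.resize(c['pixels'][150:310,210:450,::-1],None,fx=3.3,fy=3.3,interpolation=cv2.INTER_CUBIC))"
```

```text
time: 6.5
position: [0.6448, -0.0632, 0.1602]
tool_rot: [0.511, 0.492, -0.491, -0.506]
ft_force: [0.1, 0.6, -0.4]
grip_width: 0.0522
time: 6.6
position: [0.6414, -0.0579, 0.1595]
tool_rot: [-0.508, -0.492, 0.492, 0.508]
ft_force: [-0.4, -0.6, -0.4]
grip_width: 0.0519
```

View pics/s6z.png

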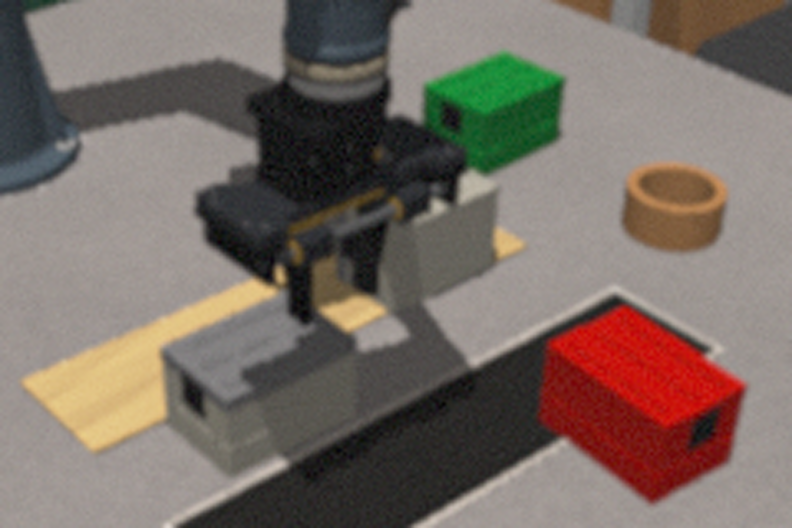

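```bash
python3 -m creep '[[[0,33,0],0,0.6],[[0,33,0],0,0.6],[[0,31,0],0,0.6],[[0,0,0],0,0.6],[[0,0,8],0,0.6],[[0,0,8],0,0.6],[[0,0,6],0,0.6],[[0,0,2],0,0.6]]';python3 -m creep '[[[0,0,2],0,0.6],[[0,0,0],0,0.6]]'
```

```text
time: 7.5
position: [0.6169, -0.056, 0.0641]
tool_rot: [0.508, 0.493, -0.493, -0.507]
ft_force: [-0.1, 1.0, 0.4]
grip_width: 0.0519
time: 7.7
position: [0.6154, -0.0563, 0.0632]
tool_rot: [0.507, 0.493, -0.493, -0.507]
ft_force: [-0.3, -0.5, 0.2]
grip_width: 0.0523
```

```bash
python3 -m creep '[[[0,1,3],0,0.6],[[0,0,3],0,0.6],[[0,0,2],0,0.6],[[0,-4,4],0,0.6],[[0,-5,4],0,0.6],[[0,-5,4],0,0.6],[[0,-4,5],0,0.6],[[0,-4,5],0,0.6]]'; python3 -c "
from h import *
c=snap('scene','pics/s7.png')
cv2.imwrite('pics/s7z.png',cv2.resize(c['pixels'][150:310,210:450,::-1],None,fx=3.3,fy=3.3,interpolation=cv2.INTER_CUBIC))"
```

```text
time: 8.5
position: [0.589, -0.056, 0.0854]
tool_rot: [0.51, 0.494, -0.491, -0.505]
ft_force: [6.2, 0.1, 4.9]
grip_width: 0.052
```

View pics/s7z.png

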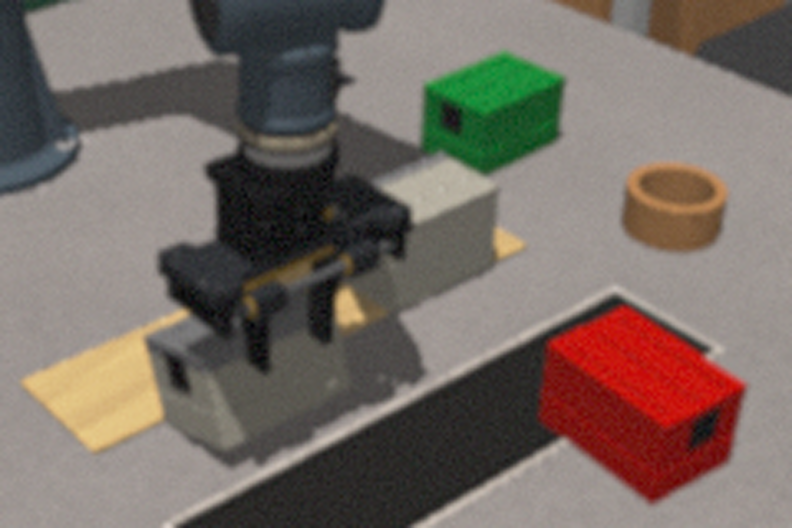

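```bash
python3 -m creep '[[[0,-4,5],0,0.6],[[0,-4,5],0,0.6],[[0,-4,5],0,0.6],[[0,-3,5],0,0.6],[[0,-3,6],0,0.6],[[0,-2,6],0,0.6],[[0,-2,6],0,0.6]]'; python3 -m creep '[[[0,-2,5],0,0.6],[[0,-2,5],0,0.6],[[0,-1,4],0,0.6]]'; python3 -m creep '[[[0,-2,4],0,0.6],[[0,-2,4],0,0.6]]'
```

```text
time: 9.25
position: [0.5473, -0.0544, 0.1064]
tool_rot: [0.508, 0.493, -0.493, -0.507]
ft_force: [2.0, -1.1, 7.2]
grip_width: 0.0519
time: 9.55
position: [0.531, -0.0531, 0.1098]
tool_rot: [-0.506, -0.492, 0.494, 0.509]
ft_force: [0.2, 0.3, 0.0]
grip_width: 0.0523
time: 9.75
position: [0.5243, -0.0532, 0.1141]
tool_rot: [-0.506, -0.492, 0.493, 0.508]
ft_force: [-0.9, -1.4, -0.1]
grip_width: 0.0524
```

```bash
python3 -m creep '[[[0,-40,0],0,0.6],[[0,-30,10],0,0.6],[[0,0,40],0,0.6],[[0,0,40],0,0.6],[[0,0,30],0,0.6],[[0,0,0],0,0.6],[[0,0,0],0,0.6]]'; python3 -c "
from h import *
c=snap('scene','pics/s8.png')
snap('top','pics/t8.png')
snap('wrist','pics/w8.png')
cv2.imwrite('pics/s8z.png',cv2.resize(c['pixels'][150:310,210:450,::-1],None,fx=3.3,fy=3.3,interpolation=cv2.INTER_CUBIC))"
```

```text
time: 10.45
position: [0.4053, -0.0501, 0.1848]
tool_rot: [0.508, 0.493, -0.492, -0.507]
ft_force: [0.9, -0.8, -0.1]
grip_width: 0.0521
```

View pics/s8z.png

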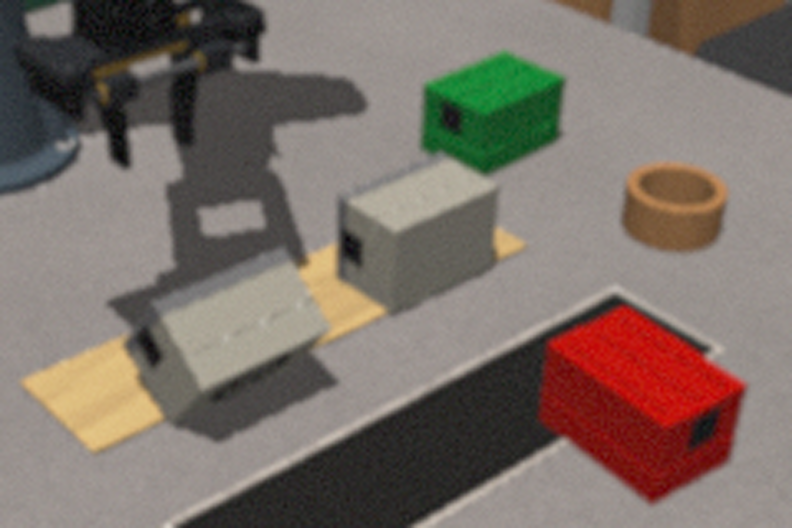

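View pics/t8.png

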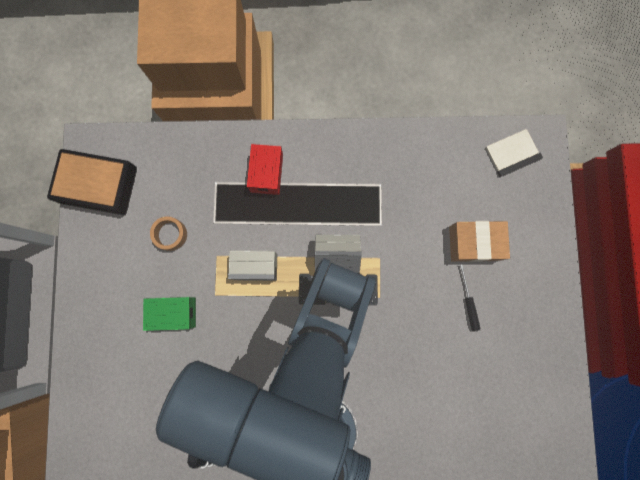

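View pics/w8.png

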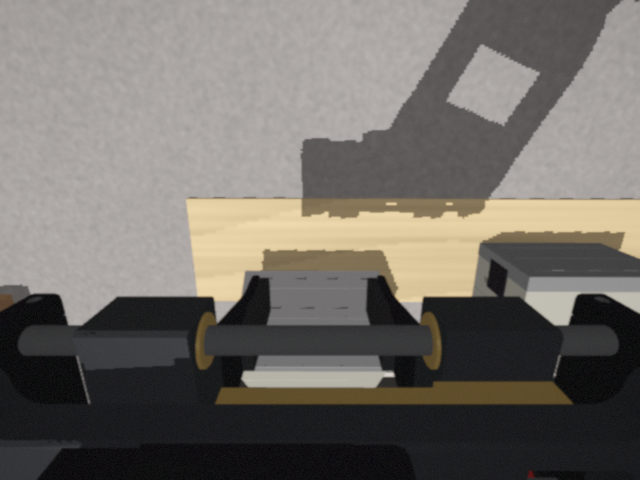

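```bash
python3 -c "
from h import *
c=snap('scene','pics/s9.png')
cv2.imwrite('pics/s9z.png',cv2.resize(c['pixels'][150:310,210:450,::-1],None,fx=3.3,fy=3.3,interpolation=cv2.INTER_CUBIC))"
```

```text
(no output)
```

View pics/s9z.png

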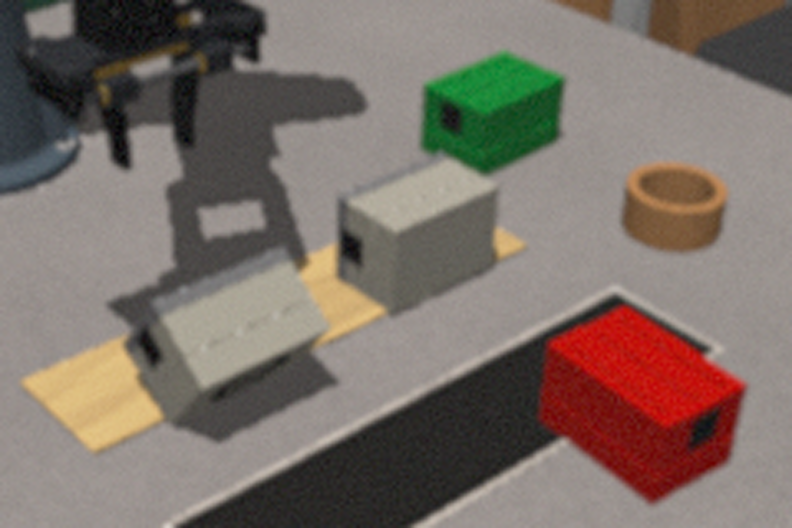

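```bash
python3 -m creep '[[[0,0,0],0,0.6],[[0,0,0],0,0.6],[[0,0,0],0,0.6]]'; python3 -c "
from h import *
c=snap('scene','pics/s10.png')
cv2.imwrite('pics/s10z.png',cv2.resize(c['pixels'][150:310,210:450,::-1],None,fx=3.3,fy=3.3,interpolation=cv2.INTER_CUBIC))"
```

```text
time: 10.95
position: [0.4056, -0.05, 0.1844]
tool_rot: [-0.507, -0.493, 0.493, 0.507]
ft_force: [-0.1, -0.0, 0.2]
grip_width: 0.0517
```

View pics/s10z.png

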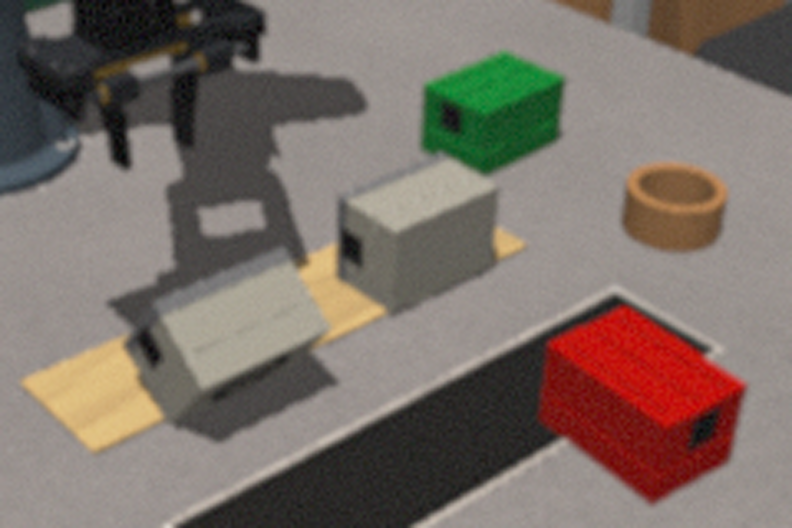

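```bash
python3 -m creep '[[[0,-15,0],0,0.6],[[0,0,-40],0,0.6],[[0,0,-40],0,0.6],[[0,0,-40],0,0.6],[[0,0,-40],0,0.6],[[0,20,0],0,0.6],[[0,35,0],0,0.6],[[0,30,0],0,0.6]]';  python3 -m creep '[[[0,7,0],0,0.6],[[0,0,0],0,0.6]]'; python3 -c "
from h import *
c=snap('scene','pics/s11.png')
cv2.imwrite('pics/s11z.png',cv2.resize(c['pixels'][150:310,210:450,::-1],None,fx=3.3,fy=3.3,interpolation=cv2.INTER_CUBIC))"
```

```text
time: 11.8
position: [0.5656, -0.0545, 0.1133]
tool_rot: [0.507, 0.493, -0.493, -0.507]
ft_force: [-0.6, -0.1, -0.8]
grip_width: 0.0525
time: 12.0
position: [0.5645, -0.0544, 0.1065]
tool_rot: [-0.506, -0.492, 0.493, 0.508]
ft_force: [0.5, -0.2, 0.7]
grip_width: 0.0522
```

View pics/s11z.png

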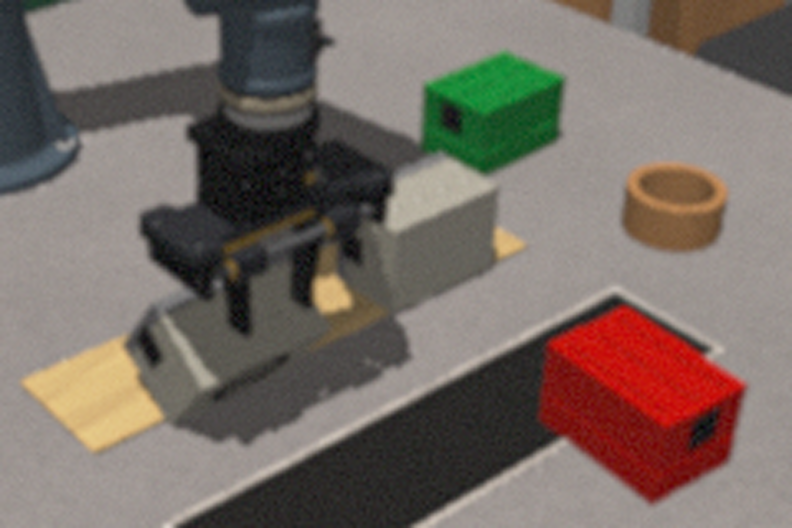

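```bash
python3 -m creep '[[[0,0,8],0,0.6],[[0,0,8],0,0.6],[[0,0,6],0,0.6],[[0,0,4],0,0.6],[[0,0,4],0,0.6]]';  python3 -m creep '[[[0,-1,4],0,0.6],[[0,-1,4],0,0.6]]'; python3 -m creep '[[[0,-1,4],0,0.6],[[0,-1,4],0,0.6]]'; python3 -c "
from h import *
c=snap('scene','pics/s12.png')
cv2.imwrite('pics/s12z.png',cv2.resize(c['pixels'][150:310,210:450,::-1],None,fx=3.3,fy=3.3,interpolation=cv2.INTER_CUBIC))"
```

```text
time: 12.55
position: [0.5351, -0.0539, 0.1081]
tool_rot: [0.507, 0.493, -0.493, -0.507]
ft_force: [-0.6, -1.0, 0.6]
grip_width: 0.0519
time: 12.75
position: [0.5272, -0.0536, 0.1097]
tool_rot: [0.507, 0.493, -0.493, -0.507]
ft_force: [0.2, -0.2, 0.5]
grip_width: 0.0522
time: 12.95
position: [0.5191, -0.0533, 0.1116]
tool_rot: [-0.507, -0.493, 0.493, 0.507]
ft_force: [-0.3, 0.4, -0.6]
grip_width: 0.0525
```

View pics/s12z.png

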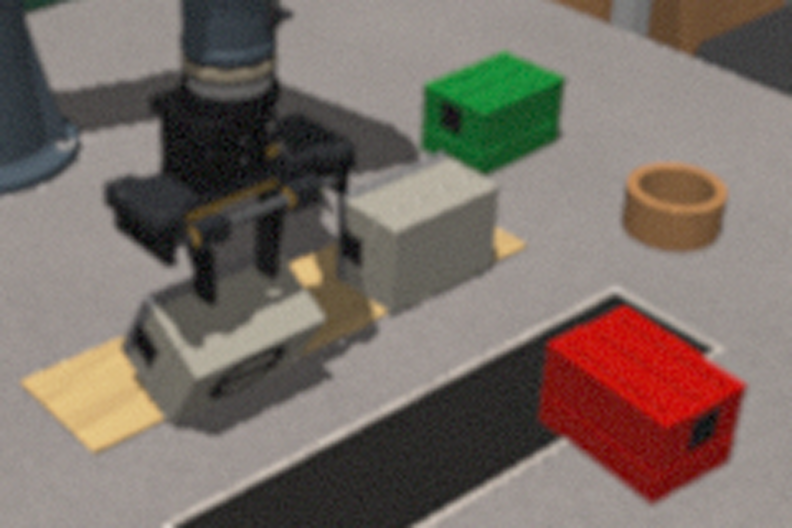

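```bash
python3 -m creep '[[[0,-1,3],0,0.6],[[0,0,3],0,0.6],[[0,0,0],0,0.6]]'; python3 -c "
from h import *
c=snap('scene','pics/s13.png')
cv2.imwrite('pics/s13z.png',cv2.resize(c['pixels'][150:310,210:450,::-1],None,fx=3.3,fy=3.3,interpolation=cv2.INTER_CUBIC))"
```

```text
time: 13.3
position: [0.5129, -0.053, 0.1125]
tool_rot: [-0.507, -0.493, 0.493, 0.507]
ft_force: [0.8, 0.2, -0.4]
grip_width: 0.0523
```

View pics/s13z.png

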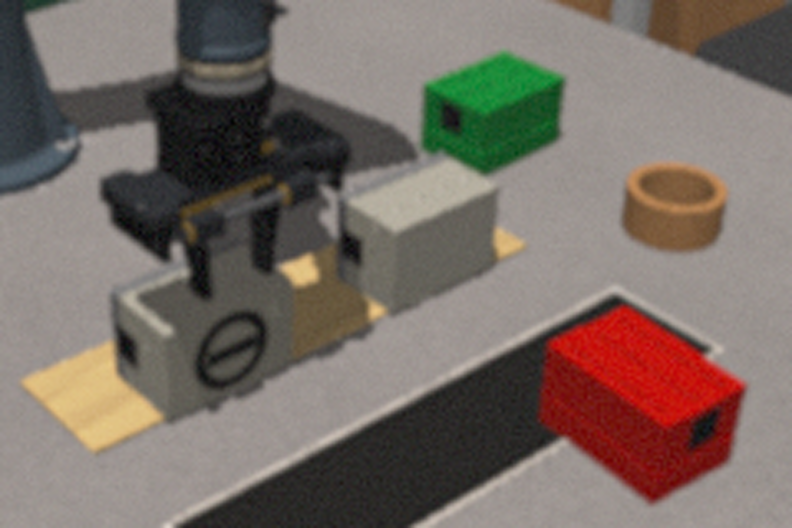

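```bash
python3 -m creep '[[[0,-40,0],0,0.6],[[0,-30,0],0,0.6],[[0,0,40],0,0.6],[[0,0,40],0,0.6],[[0,0,38],0,0.6],[[0,0,0],0,0.6],[[0,0,0],0,0.6]]'; python3 -c "
from h import *
c=snap('scene','pics/s14.png')
snap('top','pics/t14.png')
snap('wrist','pics/w14.png')
cv2.imwrite('pics/s14z.png',cv2.resize(c['pixels'][180:310,230:390,::-1],None,fx=4,fy=4,interpolation=cv2.INTER_CUBIC))"
```

```text
time: 14.05
position: [0.3955, -0.0499, 0.1829]
tool_rot: [0.508, 0.493, -0.492, -0.507]
ft_force: [0.7, -0.5, -0.3]
grip_width: 0.0523
```

View pics/s14z.png

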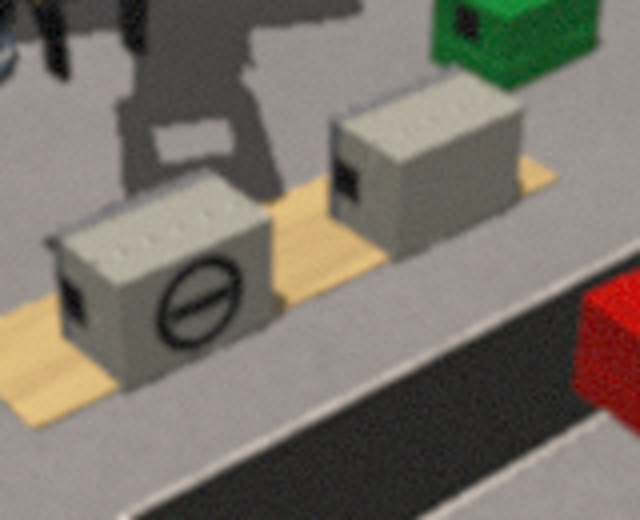

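View pics/t14.png

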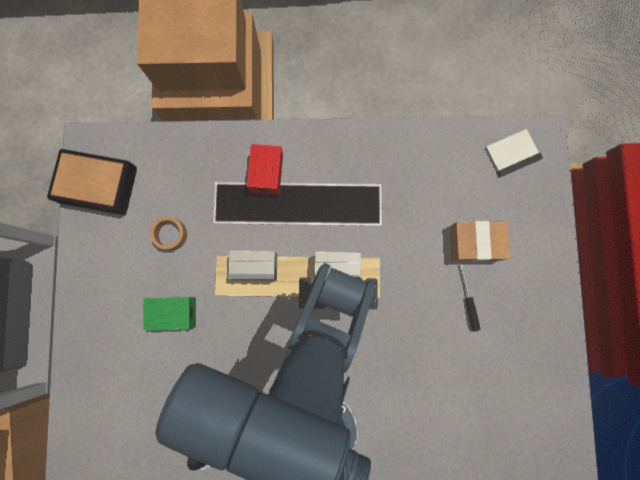

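View pics/w14.png

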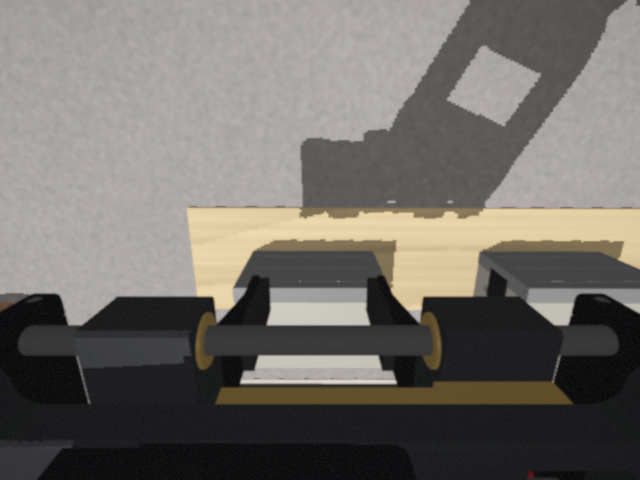

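Run:
```python
from h import *
c=robot.camera('scene')
f=lambda u,v,z:(onz(c,230+(u+.5)/4-.5,180+(v+.5)/4-.5,z)*1000).round(0)[:2]
for n,u,v,z in [('Sbr',125,390,.004),('Sbl',272,318,.004),('Str',120,285,.095),('Stl',268,210,.095),('Slr',62,245,.095),('Sll',210,170,.095),('Pbr',398,260,.004),('Pbl',520,210,.004),('Ptr',400,162,.095),('Ptl',522,105,.095),('Plr',335,118,.095),('Pll',455,65,.095)]: print(n,f(u,v,z))
c=robot.camera('wrist')
for n,u,v,z in [('lid top L..',236,287,.095),('lid top',383,287,.095),('under',243,382,.095),('under',396,382,.095),('lid bot',250,252,.005),('lid bot',378,252,.005)]: print(n,(onz(c,u,v,z)*1000).round(0)[:2])
c=robot.camera('top')
for n,u,v,z in [('Stop',315.5,252.5,.095),('',360.5,253.5,.095),('Pl',229,251,.095),('',274,252,.095),('',274,278,.095),('',227.5,277,.095)]: print(n,(onz(c,u,v,z)*1000).round(0)[:2])
```

```text
Sbr [ 512. -122.]
Sbl [514.   7.]
Str [ 515. -123.]
Stl [510.   8.]
Slr [ 453. -125.]
Sll [443.  10.]
Pbr [521. 127.]
Pbl [533. 248.]
Ptr [523. 121.]
Ptl [524. 250.]
Plr [446. 128.]
Pll [445. 256.]
lid top L.. [ 434. -119.]
lid top [437.   2.]
under [ 529. -122.]
under [533.  17.]
lid bot [ 436. -125.]
lid bot [440.  14.]
Stop [515.   2.]
 [ 510. -127.]
Pl [524. 250.]
 [519. 121.]
 [444. 121.]
 [449. 254.]
```

```bash
python3 -m creep '[[[-10,0,5],0,0.8],[[0,40,0],0,0.8],[[0,40,0],0,0.8],[[0,40,0],0,0.8],[[0,27,0],0,0.8],[[0,0,0],0,0.8],[[0,0,0],0,0.8]]'
```

```text
time: 15.05
position: [0.3899, -0.0599, 0.0354]
tool_rot: [-0.507, -0.492, 0.493, 0.508]
ft_force: [0.3, -0.3, 0.4]
grip_width: 0.0697
```

```bash
python3 -m creep '[[[0,0,-12],0,0.8],[[0,0,-10],0,0.8],[[0,0,-6],0,0.8],[[0,0,-4],0,0.8],[[0,0,-4],0,0.8],[[0,0,-5],0,0.8],[[0,0,-5],0,0.8],[[0,0,-5],0,0.8]]';python3 -m creep '[[[0,0,-8],0,0.8],[[0,0,-8],0,0.8],[[0,0,-8],0,0.8],[[0,0,-8],0,0.8]]'; python3 -c "
from h import *
c=snap('scene','pics/s15.png')
cv2.imwrite('pics/s15z.png',cv2.resize(c['pixels'][180:330,230:430,::-1],None,fx=4,fy=4,interpolation=cv2.INTER_CUBIC))"
```

```text
time: 15.85
position: [0.4398, -0.0604, 0.0354]
tool_rot: [-0.506, -0.492, 0.493, 0.508]
ft_force: [-3.3, 0.4, 1.4]
grip_width: 0.0697
time: 16.25
position: [0.4751, -0.0624, 0.0355]
tool_rot: [0.508, 0.493, -0.492, -0.506]
ft_force: [-2.3, 1.0, -0.2]
grip_width: 0.0696
```

View pics/s15z.png

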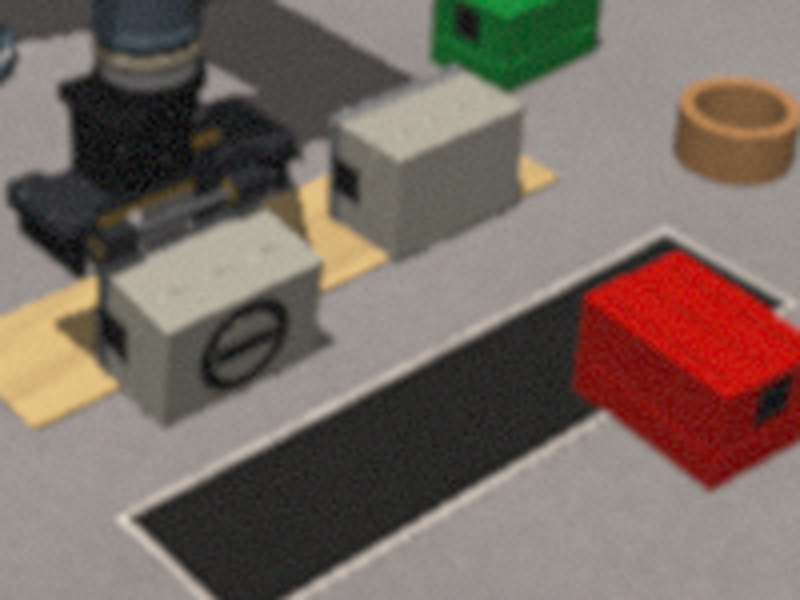

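Sliding cleanly, stamp outward. Target TCP x ≈ 0.626; keep pushing.

```bash
python3 -m creep '[[[0,0,-8],0,0.8],[[0,0,-8],0,0.8],[[0,0,-8],0,0.8],[[0,0,-8],0,0.8],[[0,0,-8],0,0.8],[[0,0,-8],0,0.8],[[0,0,-8],0,0.8],[[0,0,-8],0,0.8]]'; python3 -m creep '[[[0,0,-8],0,0.8],[[0,0,-8],0,0.8],[[0,0,-8],0,0.8],[[0,0,-8],0,0.8],[[0,0,-8],0,0.8],[[0,0,0],0,0.8]]';python3 -c "
from h import *
c=snap('scene','pics/s16.png')
cv2.imwrite('pics/s16z.png',cv2.resize(c['pixels'][180:330,230:430,::-1],None,fx=4,fy=4,interpolation=cv2.INTER_CUBIC))"
```

```text
time: 17.1
position: [0.5377, -0.0639, 0.0355]
tool_rot: [-0.507, -0.493, 0.493, 0.507]
ft_force: [-0.6, -0.4, -0.2]
grip_width: 0.0696
time: 17.7
position: [0.5791, -0.0654, 0.0358]
tool_rot: [0.508, 0.493, -0.492, -0.506]
ft_force: [-0.7, -0.0, -1.2]
grip_width: 0.0696
```

View pics/s16z.png

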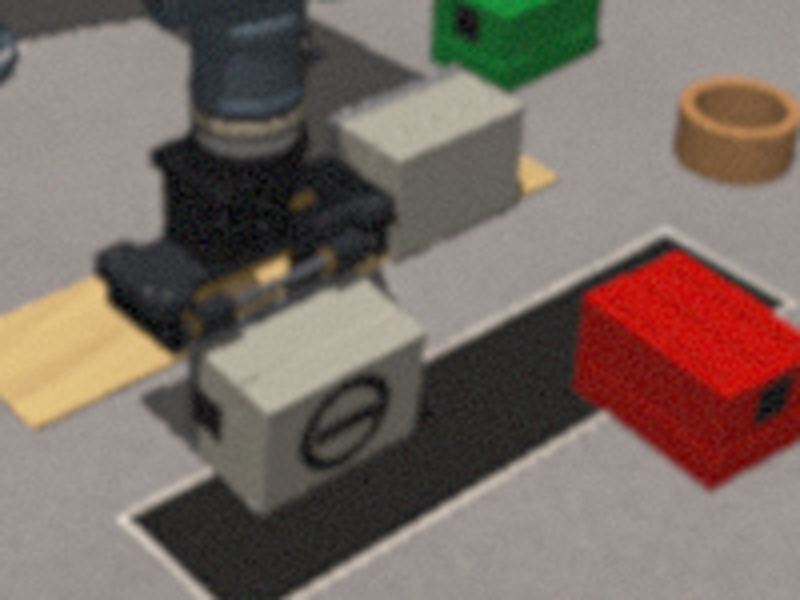

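```bash
python3 -m creep '[[[0,0,-8],0,0.8],[[0,0,-8],0,0.8],[[0,0,-8],0,0.8],[[0,0,-7],0,0.8],[[0,0,-6],0,0.8],[[0,0,-5],0,0.8],[[0,0,-3],0,0.8],[[0,0,0],0,0.8]]'; python3 -m creep '[[[0,0,15],0,0.8],[[0,0,30],0,0.8],[[0,0,40],0,0.8],[[0,-40,20],0,0.8],[[0,-40,40],0,0.8],[[0,-40,40],0,0.8],[[0,-30,20],0,0.8],[[0,0,0],0,0.8]]';python3 -c "
from h import *
c=snap('scene','pics/s17.png')
snap('top','pics/t17.png')
cv2.imwrite('pics/s17z.png',cv2.resize(c['pixels'][180:330,230:430,::-1],None,fx=4,fy=4,interpolation=cv2.INTER_CUBIC))
c=robot.camera('top')
cv2.imwrite('pics/t17z.png',cv2.resize(c['pixels'][135:305,205:395,::-1],None,fx=4,fy=4,interpolation=cv2.INTER_NEAREST))"
```

```text
time: 18.55
position: [0.6226, -0.0664, 0.0356]
tool_rot: [0.507, 0.493, -0.493, -0.507]
ft_force: [-1.5, -0.6, -1.5]
grip_width: 0.0696
time: 19.35
position: [0.4262, -0.0609, 0.1797]
tool_rot: [0.51, 0.494, -0.492, -0.505]
ft_force: [0.3, -0.4, -0.2]
grip_width: 0.0696
```

View pics/s17z.png

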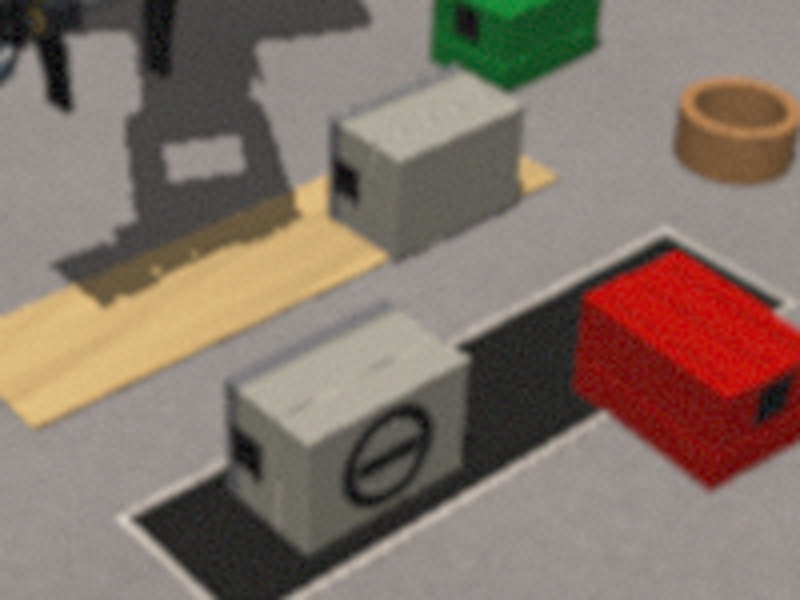

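View pics/t17z.png

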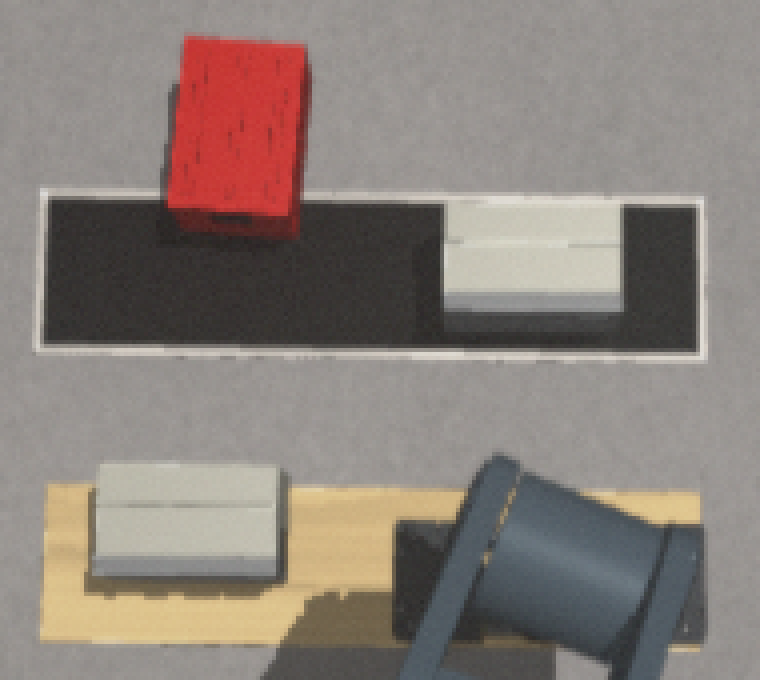

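Run:
```python
from h import *
c=robot.camera('top')
for u,v in [(444,203),(622,204),(622,312),(443,312)]:
    print('S',(onz(c,205+(u+.5)/4-.5,135+(v+.5)/4-.5,.09)*1000).round(0)[:2])
c=robot.camera('scene')
for n,u,v,z in [('bR',308,555,0),('bL',465,468,0),('lidR',230,487,0),('white near outer corner',120,518,0),('far edge@',400,535,0)]:
    print(n,(onz(c,230+(u+.5)/4-.5,180+(v+.5)/4-.5,z)*1000).round(0)[:2])
o=robot.get_obs();print(o['time'],o['ft_force'])
```

```text
S [713.  -2.]
S [ 710. -132.]
S [ 630. -130.]
S [632.   1.]
bR [ 710. -129.]
bL [717.   1.]
lidR [ 631. -127.]
white near outer corner [ 608. -197.]
far edge@ [734. -74.]
19.6 [-0.05906065 -0.27323976 -0.01277188]
```

```bash
python3 -m creep '[[[0,0,0],0,0.8],[[0,0,0],0,0.8],[[0,0,0],0,0.8]]'; python3 -c "
from rig import robot
print(robot.hand_in())"
```

```text
time: 19.9
position: [0.4264, -0.0606, 0.1756]
tool_rot: [-0.507, -0.493, 0.493, 0.508]
ft_force: [-0.0, 0.7, 0.2]
grip_width: 0.0692
the job is handed in; nothing more can be done
None
```

Both crates are tipped onto the board, and the stamped one is pushed into the dispatch strip. I handed the job in at 19.9 s.

- **Tipping:** I tipped the left crate first and the camera showed a blank underside, so it is the plain one. The right crate is the stamped one. It stopped balanced at about 50° after the first push, and I went back and nudged it gently over. The readings I took while tipping never went above about 18 N at the wrist.
- **Pushing:** I slid the stamped crate off the board with both fingertips on its lid. It lies with the stamp facing away from the robot.
- **Last checks:** The two cameras agree to within about 5 mm. The stamped crate spans x ≈ 631 to 712 mm and y ≈ −131 to 0 mm. The strip there spans x ≈ 611 to 740 mm and its right end is at y ≈ −204 mm, so the crate is inside with at least 20 mm to spare.
- **Other things:** The plain crate still lies on the board where it was tipped. The red and green look-alikes and the tape roll look unmoved, and the arm never went near the carton or screwdriver. The gripper was clear of everything, with the wrist force near zero. No check failed.

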